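Clamp the red test rod in the slit-lamp mount with the click wrench

TASK

Take the red-capped test rod from the stand and slide it, without forcing it, fully home into the bore of the accessory mount, upright with its collar down on the block. Then tighten the clamp screw by turning the click wrench that sits on it clockwise (seen from above) until it clicks, stop at once instead of pushing the handle on towards the end of its give, and let go so that the handle springs straight. Leave the other two rods in the stand.

Things in the scene. Friction and masses are not known exactly. Their poses are not given: they have to be found in the camera images.
- rod_red: red-capped accessory rod, loose, 90 g, upright in any one of the stand's 3 holes. From its origin (centre of the lower end) up its z axis: steel pin 16 mm diameter, tapered to 12 mm over its lowest 4 mm; collar 30 mm diameter at 40 to 46 mm; white barrel 24 mm diameter to 78 mm; coloured cap 24 mm diameter to 86 mm. The rod to mount.
- rod_blue: blue-capped accessory rod, loose, 90 g, upright in any one of the stand's 3 holes. From its origin (centre of the lower end) up its z axis: steel pin 16 mm diameter, tapered to 12 mm over its lowest 4 mm; collar 30 mm diameter at 40 to 46 mm; white barrel 24 mm diameter to 78 mm; coloured cap 24 mm diameter to 86 mm. Stays in the stand.
- rod_black: black-capped accessory rod, loose, 90 g, upright in any one of the stand's 3 holes. From its origin (centre of the lower end) up its z axis: steel pin 16 mm diameter, tapered to 12 mm over its lowest 4 mm; collar 30 mm diameter at 40 to 46 mm; white barrel 24 mm diameter to 78 mm; coloured cap 24 mm diameter to 86 mm. Stays in the stand.
- stand: grey plastic stand, fixed, 70 x 210 x 50 mm (its x, y, z); origin at the centre of its underside. Three holes of 19 mm diameter along its y axis at y = -70, 0 and +70 mm; each rod's collar rests on its top face, so a standing rod's origin is 10 mm above the table.
- mount: accessory mount, fixed: grey foot plate 100 x 200 x 12 mm with an ivory block 60 x 60 mm (top 60 mm above the table) centred at its y = +70 mm, holding the bore, and next to it a round ivory boss 52 mm in diameter with the clamp screw and the click wrench on top. Origin on the table under the vertical screw axis.
- bore (a point): centre of the bore's mouth in the block's top face, 60 mm above the table. Round upright hole 17.6 mm in diameter with a 2 mm chamfer, 44 mm deep; with the rod fully home its collar lies on the block and its origin is 40 mm below this point.
- screw (a point): on the vertical clamp screw axis, at the height of the wrench handle's centre line (87 mm above the table). The screw turns easily (1 N at the wrench's grip point) for some 0.3 to 0.7 rad until it comes tight; where that is differs from run to run and cannot be seen. The wrench ratchets: turning it back is easy and loosens nothing.
- wrench_grip (a point): on the centre line of the wrench's black rubber handle, 130 mm from the screw axis, 87 mm above the table. The handle is a level round bar straight out from the axis, roughly away from the block: steel 17 mm thick, an orange collar 26 mm thick 62 to 74 mm from the axis, then rubber 24 mm thick out to 178 mm. Hub top 102 mm above the table. Free space under the rubber.
- wrench (a joint): give of the click wrench, rad: 0 = handle straight. It stays near 0 while the load rises to 1.3 N m (10 N at the grip point), then the wrench clicks: the handle gives, its resistance falling by a fifth of the peak per 0.05 rad. Clearly clicked above 0.05; pushed too far above 0.16; end of its give at 0.20. Let go, it springs straight.
Things that resemble listed ones, but are neither listed nor needed, are in the scene too. Leave any orange look-alike of the rod_red alone.

How it is judged:
By the outcome, as a careful person would: the job done as asked, in the order asked, and still so for the second after the job is handed in, with the robot touching nothing.
It also fails if it takes over 72 s, if anything falls off the work surface, if the arm or the gripper's body presses on something with over 40 N, if the wrist force passes 120 N, or if a joint passes its speed limit or range.

ROBOT

A 6-joint arm with a two-finger parallel gripper is mounted at the origin on the work surface. World frame = base frame: x ahead of the robot, y to its left, z up, the work surface at z = 0. Lengths are in m, angles in rad, forces in N, time in s.
With the tool pointing down it reaches from about 0.4 to 0.825 m from the base axis. Payload 7 kg.
Tool frame: the origin (TCP) lies at the very end of the fingers, on their centre line; the grasp point (between the pads) lies 19 mm behind it; z points along the fingers, y is the line along which they close (so a half turn about z gives the same grasp; the last joint's range is limited). The gripper opens to 88 mm and grips with 3 to 60 N. Pads are 19 mm wide; open, the fingers measure 130 mm over their backs; the gripper's body (78 mm by 193 mm) begins 47 mm behind the grasp point.
Start: joints at [-0.973, 0.359, 0.012, 0, -1.224, -0.288], TCP at [0.206, -0.643, 0.227] pointing down, gripper open.
Joint ranges: [-3.07, 3.07], [-1.43, 2.12], [-1.02, 1.25], [-3.03, 1.67], [-3.05, -0], [-3.03, 3.03]. Speed limits (rad/s): [2.39, 2.39, 3.01, 3.14, 3.14, 3.14].

INTERFACE

Orientations are given as a rotation vector (axis times angle).
In Python, from station import * gives the robot as it stands.
- The arm moves only by the tool jog_arm, never from a script. Its argument "steps" is a list of rows, each an object of numbers: "grip": the finger opening in mm, from 0 to 87.6; "dx", "dy", "dz": the shift along the tool's x, y, z in units of 25 mm (1.0 is 25 mm); "rx", "ry", "rz": the turn, a rotation vector about the tool's x, y, z in units of 5 degrees (1.0 is 5 degrees). A call has 1 to 5 rows; each row is the pose to reach, as a shift and turn from the pose commanded when the call began, along the tool's axes at that moment; what a row does not reach only later rows make up. A row lasts 1/8 s, in which the tool goes at most 62.5 mm and 10.7 degrees, less where a joint would pass 70% of its speed; a pose out of reach is approached as far as the arm can. A call with a gripper value outside its range is refused whole. The fingers move at their own pace and stop on an object; the grip force is fixed at half the most. Time passes only in rows, so rows that repeat a pose let the fingers close. It gives the time, the measured TCP pose, the force, the opening and the grip force at its end, in the units of the state.
- get_obs(): the state, without advancing time (a new reading comes with each control period).
- capture(name): name is "scene" or "top" or "wrist"; returns a dict with "image" (384x512x3 uint8, blue, green, red), "intrinsics" (3x3 intrinsics, pixels), "R" (3x3) and "t" (3): a world point X has camera coordinates R X + t; the wrist camera has in their place "T_tool_cam" (4x4, takes a point from camera to tool coordinates, whose origin is the TCP and whose axes are the flange's). Camera axes: x right, y down, z forward; pixel columns grow to the right and rows downward; lengths in m; the calibration is good to about 2 mm. A picture is of the moment at which its call begins: read the wrist's pose just before it. There is no depth.
- hand_in(): hands the job in; it is judged then, once.
The state is a dict: "time": time; "q": joint angles; "joint_velocities": joint speeds; "joint_efforts": joint torques, N m; "eef_pos": TCP position; "tcp_rot": TCP orientation; "contact_force": force on the tool from outside, world axes, zero at the start; "ft_torque": the same for the moment, N m; "finger_gap": opening from 0.0 (shut) to 1.0 (fully open); "grip_force": force on a finger pad.
Only numpy, scipy, OpenCV 4.12 (cv2) and the standard library are available. Lean on these libraries where they do the work, as an engineer would, in place of code of your own. Each camera call takes 0.05 s, during which the arm holds its last target. There are 200 camera calls.

## Working session

There is one attempt and no reset: what is moved stays moved. The work goes in short steps, Python scripts to look and compute and a tool call to move; the robot and the scene stay as the last step left them, time stands still between calls to the robot, and variables do not carry over. Pictures are saved under pics/ and viewed, at most 10 in all, crops included, and the job is handed in when it is done.

Besides the shell and the picture viewer there is one more tool, called after "Request:" in YAML: its name, and indented under it one key for each argument. jog_arm: Moves the arm, as the interface text tells. Its arguments: {"type":"object","properties":{"steps":{"type":"array","items":{"type":"object","properties":{"grip":{"type":"number"},"dx":{"type":"number"},"dy":{"type":"number"},"dz":{"type":"number"},"rx":{"type":"number"},"ry":{"type":"number"},"rz":{"type":"number"}}}}},"required":["steps"]}

```bash
ls; mkdir -p pics; python3 - <<'E'
from station import *
import cv2,numpy as np
o=get_obs();print(o)
a=capture("scene");b=capture("top")
for n,c in(("scene",a),("top",b)):
    print(n,c["intrinsics"],c["R"],c["t"]); cv2.imwrite(f"pics/{n}.png",c["image"])
    np.savez(f"{n}.npz",**{k:np.array(v) for k,v in c.items()})
E
```

```text
pics
{'time': 0.0, 'q': array([-9.72876986e-01,  3.59370061e-01,  1.10389033e-02, -3.47855033e-04,
       -1.22408088e+00, -2.88096443e-01]), 'joint_velocities': array([ 1.28070385e-03,  1.28129964e-03,  4.40619562e-04,  7.46434650e-06,
       -1.29924934e-03, -8.92368681e-04]), 'joint_efforts': array([-5.81727954e-05, -5.82714736e+01,  2.93064737e+01,  6.99727044e+00,
        6.98617485e-03, -1.70139865e-04]), 'eef_pos': array([ 0.20561957, -0.6424005 ,  0.22562529]), 'tcp_rot': array([ 4.84479263e-01, -3.10360807e+00, -2.51285947e-03]), 'contact_force': array([-0.47212565, -0.14681639, -0.44912806]), 'ft_torque': array([ 0.00116607,  0.00993783, -0.04317882]), 'grip_force': 0.0, 'finger_gap': 0.9952554814786981}
scene [[399.99162918   0.         259.24023755]
 [  0.         399.99162918 194.34891507]
 [  0.           0.           1.        ]] [[-0.86068374  0.50895094  0.0138721 ]
 [ 0.30358364  0.5348801  -0.78850508]
 [-0.40873031 -0.67444216 -0.61487178]] [ 0.40186509 -0.11283866  1.06726202]
top [[369.27343997   0.         253.13492609]
 [  0.         369.27343997 185.35047207]
 [  0.           0.           1.        ]] [[-0.01256573 -0.99984028  0.01270884]
 [-0.99898569  0.01200335 -0.04339936]
 [ 0.04323988 -0.01324129 -0.99897697]] [0.08548273 0.49312193 0.80042515]
```

View pics/scene.png

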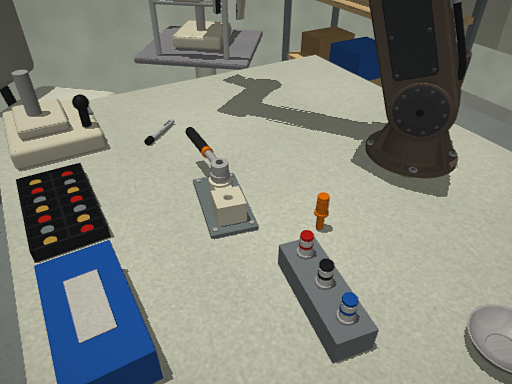

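View pics/top.png

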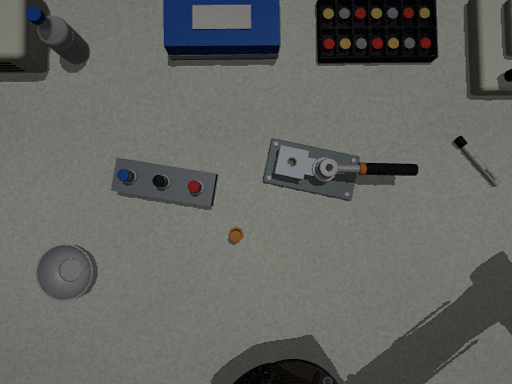

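The scene view shows the red cap at (307,238), black at (326,266) and blue at (349,300). The orange look-alike is at (322,205) and the bore at (228,198). In the top view the red cap is at (195,187), the bore at (292,162), the hub at (325,168), the orange collar at (363,169) and the handle end at (417,170).

```bash
cat > h.py <<'E'
import numpy as np,cv2
from scipy.spatial.transform import Rotation as Ro
def ray(c,p):
    d=np.linalg.solve(c["intrinsics"],[p[0],p[1],1.]);R=c["R"];return -R.T@c["t"],R.T@d
def onz(c,p,z):
    o,d=ray(c,p);return o+d*(z-o[2])/d[2]
def wristcam(c,o):
    T=c["T_tool_cam"];Rt=Ro.from_rotvec(o["tcp_rot"]).as_matrix()
    Rw=Rt@T[:3,:3];tw=Rt@T[:3,3]+o["eef_pos"]
    return dict(intrinsics=c["intrinsics"],R=Rw.T,t=-Rw.T@tw,image=c["image"])
def tri(c1,p1,c2,p2):
    o1,d1=ray(c1,p1);o2,d2=ray(c2,p2);d1/=np.linalg.norm(d1);d2/=np.linalg.norm(d2)
    s=np.linalg.lstsq(np.c_[d1,-d2],o2-o1,rcond=None)[0];a=o1+s[0]*d1;b=o2+s[1]*d2
    return (a+b)/2,np.linalg.norm(a-b)
def blobs(m,mn=8):
    n,l,s,c=cv2.connectedComponentsWithStats(m.astype(np.uint8));return [(s[i,4],c[i].round(1),s[i,:4]) for i in range(1,n) if s[i,4]>=mn]
E
python3 - <<'E'
from h import *
T=dict(np.load("top.npz"));S=dict(np.load("scene.npz"))
def cut(c,x0,y0,x1,y1,f):
    im=cv2.cvtColor(c["image"],cv2.COLOR_BGR2HSV).astype(int);m=np.zeros(im.shape[:2],bool)
    m[y0:y1,x0:x1]=f(im)[y0:y1,x0:x1];return m
red=lambda h:((h[...,0]<6)|(h[...,0]>172))&(h[...,1]>140)&(h[...,2]>60)
org=lambda h:(h[...,0]>6)&(h[...,0]<20)&(h[...,1]>150)&(h[...,2]>80)
dark=lambda h:(h[...,2]<45)
blue=lambda h:(h[...,0]>100)&(h[...,0]<125)&(h[...,1]>140)
bt=blobs(cut(T,180,170,215,205,red));bs=blobs(cut(S,290,225,320,260,red));print(bt,bs)
print("red tri",tri(T,bt[0][1],S,bs[0][1]),onz(T,bt[0][1],.094))
b=blobs(cut(T,110,160,140,190,blue));print("blue",b,onz(T,b[0][1],.094))
print("orange",[ (x,onz(T,x[1],.087)) for x in blobs(cut(T,355,155,380,180,org))])
print("rubber",[(x,onz(T,x[1],.087)) for x in blobs(cut(T,362,155,425,185,dark))])
m=cut(T,285,154,301,170,lambda h:h[...,2]<90);print("bore",[(x,onz(T,x[1],.06)) for x in blobs(m)])
im=cv2.cvtColor(T["image"],cv2.COLOR_BGR2GRAY);print(im[154:171,284:302])
for p in [(277,145),(310,149),(276,176),(308,181)]: print(onz(T,p,.06).round(4))
print("hub",onz(T,(325,168),.102))
E
```

```text
[(np.int32(108), array([193.4, 186.1]), array([188, 181,  12,  12], dtype=int32))] [(np.int32(124), array([306.7, 235.5]), array([300, 230,  14,  12], dtype=int32)), (np.int32(29), array([304.7, 247.5]), array([299, 244,  13,   6], dtype=int32))]
red tri (array([0.49113207, 0.197712  , 0.0917532 ]), np.float64(0.0015015769254470498)) [0.49044284 0.19784217 0.094     ]
blue [(np.int32(110), array([122.8, 174.7]), array([117, 169,  12,  12], dtype=int32))] [0.51448694 0.33591449 0.094     ]
orange [((np.int32(62), array([363.1, 167.7]), array([360, 163,   7,  11], dtype=int32)), array([ 0.52347413, -0.13977905,  0.087     ]))]
rubber [((np.int32(584), array([391. , 168.8]), array([366, 163,  52,  13], dtype=int32)), array([ 0.52062883, -0.19574163,  0.087     ]))]
bore [((np.int32(55), array([291.6, 161.3]), array([288, 158,   8,   8], dtype=int32)), array([ 5.40815500e-01, -1.18712522e-04,  6.00000000e-02]))]
[[127 129 128 127 129 129 129 130 132 130 128 130 130 132 129 129 128 128]
 [130 128 130 129 129 130 128 130 129 129 130 131 127 129 129 130 129 129]
 [129 130 130 131 130 130 12
[... 537 characters left out ...]
7  37  58 106 128 131 129 128 130]
 [128 129 126 123 126 119  83  75  78  66  40  80 118 131 129 130 130 128]
 [132 128 129 128 119 127 117  76  74  62  69 107 125 130 131 128 129 129]
 [131 130 128 129 123 117 110  98  98 104 114 125 130 129 129 129 131 130]
 [129 130 129 130 131 127 127 125 120 125 132 130 131 131 127 128 128 128]
 [129 129 128 129 129 128 130 129 129 130 129 127 127 129 128 128 130 128]
 [128 129 129 129 125 129 129 129 130 127 129 130 129 130 129 129 129 129]
 [130 127 128 129 128 130 128 131 130 129 129 130 129 130 129 130 131 129]]
[0.575  0.0296 0.06  ]
[ 0.566  -0.0387  0.06  ]
[0.5107 0.0326 0.06  ]
[ 0.4996 -0.0333  0.06  ]
hub [ 0.52242101 -0.06028902  0.102     ]
```

```bash
cat >> h.py <<'E'
def rel(o,p,yaw=None):
    "row numbers from measured pose to world p with tool vertical, tool y at yaw deg"
    R=Ro.from_rotvec(o["tcp_rot"]);d=R.inv().apply(np.array(p)-o["eef_pos"])/.025
    y=np.radians(yaw);Y=np.array([np.cos(y),np.sin(y),0]);Z=np.array([0,0,-1.]);G=Ro.from_matrix(np.c_[np.cross(Y,Z),Y,Z])
    r=np.degrees((R.inv()*G).as_rotvec())/5;print("d",d.round(3),"r",r.round(3))
E
python3 - <<'E'
from h import *;from station import *
o=get_obs();rel(o,(.48,-.35,.23),135);rel(o,(.44,.14,.24),170.1)
E
```

```text
d [-14.017   7.797  -0.161] r [ 1.700e-02  3.000e-03 -5.451e+00]
d [-18.466  26.953  -0.533] r [ 1.6000e-02  8.0000e-03 -1.2471e+01]
```

Request:
jog_arm:
  steps:
    - {"dx": -2.2, "dy": 1.2, "rz": -0.85}
    - {"dx": -4.4, "dy": 2.4, "rz": -1.7}
    - {"dx": -6.6, "dy": 3.6, "rz": -2.6}
    - {"dx": -8.8, "dy": 4.9, "rz": -3.4}
    - {"dx": -11, "dy": 6.1, "rz": -4.3}

```text
schema error: expected keys grip, dx, dy, dz, rx, ry, rz
```

```bash
python3 - <<'E'
from h import *;from station import *
o=get_obs();print(o["eef_pos"]);rel(o,(.50,-.1,.23),150);rel(o,(.44,.14,.24),170.1)
E
```

```text
[ 0.20565849 -0.64245243  0.22572972]
d [-17.826  17.078  -0.148] r [ 1.600e-02  5.000e-03 -8.451e+00]
d [-18.466  26.953  -0.533] r [ 1.6000e-02  8.0000e-03 -1.2471e+01]
```

Request:
jog_arm:
  steps:
    - {"grip": 60, "dx": -2.2, "dy": 1.2, "dz": 0, "rx": 0, "ry": 0, "rz": -0.85}
    - {"grip": 60, "dx": -4.4, "dy": 2.4, "dz": 0, "rx": 0, "ry": 0, "rz": -1.7}
    - {"grip": 60, "dx": -6.6, "dy": 3.6, "dz": 0, "rx": 0, "ry": 0, "rz": -2.6}
    - {"grip": 60, "dx": -8.8, "dy": 4.9, "dz": 0, "rx": 0, "ry": 0, "rz": -3.4}
    - {"grip": 60, "dx": -11, "dy": 6.1, "dz": 0, "rx": 0, "ry": 0, "rz": -4.3}

```text
time: 0.72
eef_pos: [0.4207, -0.4134, 0.2264]
tcp_rot: [1.059, -2.958, -0.001]
contact_force: [1.4, -1.9, -0.1]
finger_gap: 0.688
grip_force: 0.0
```

```bash
python3 - <<'E'
from h import *;from station import *
o=get_obs();print(o["eef_pos"],o["time"]);rel(o,(.50,-.1,.23),150);rel(o,(.44,.14,.24),170.1)
E
```

```text
[ 0.42071061 -0.41339927  0.22638548] 0.725
d [-10.406   7.676  -0.142] r [ 4.000e-03  1.000e-03 -4.123e+00]
d [-14.643  16.619  -0.539] r [ 4.000e-03  1.000e-03 -8.143e+00]
```

Request:
jog_arm:
  steps:
    - {"grip": 60, "dx": -2, "dy": 1.5, "dz": 0, "rx": 0, "ry": 0, "rz": -1}
    - {"grip": 60, "dx": -4, "dy": 3, "dz": 0, "rx": 0, "ry": 0, "rz": -2}
    - {"grip": 60, "dx": -6, "dy": 4.5, "dz": 0, "rx": 0, "ry": 0, "rz": -3.2}
    - {"grip": 60, "dx": -8, "dy": 6, "dz": 0, "rx": 0, "ry": 0, "rz": -4.4}
    - {"grip": 60, "dx": -10.4, "dy": 7.7, "dz": 0, "rx": 0, "ry": 0, "rz": -5.8}

```text
time: 1.35
eef_pos: [0.4964, -0.1102, 0.2266]
tcp_rot: [-1.767, 2.597, -0.0]
contact_force: [1.3, -0.6, -0.5]
finger_gap: 0.688
grip_force: 0.0
```

```bash
python3 - <<'E'
from h import *;from station import *
o=get_obs();print(o["eef_pos"],o["time"],o["q"]);c=capture("wrist");print(c["T_tool_cam"])
cv2.imwrite("pics/w1.png",c["image"]);w=wristcam(c,o);np.savez("w1.npz",**w)
for p in [(.541,0,.06),(.527,-.072,.087),(.49,.198,.096)]:
    x=w["intrinsics"]@(w["R"]@np.array(p)+w["t"]);print(x[:2]/x[2])
rel(o,(.44,.14,.24),170.1);rel(o,(.4905,.1975,.16),170.1)
E
```

```text
[ 0.49635837 -0.11023766  0.22661365] 1.35 [ 1.68206567e-01  8.25836693e-02 -3.48421078e-01 -5.99234749e-05
 -1.13959458e+00 -5.43910125e-01]
[[-2.38652844e-04 -9.68617788e-01 -2.48554872e-01  6.62711211e-02]
 [ 9.99999971e-01 -2.26982900e-04 -7.56097126e-05 -7.67340873e-05]
 [ 1.68192068e-05 -2.48554883e-01  9.68617814e-01 -1.59054977e-01]
 [ 0.00000000e+00  0.00000000e+00  0.00000000e+00  1.00000000e+00]]
[252.32528313 272.18056135]
[239.21292487 222.63408146]
[352.81454841 412.27398313]
d [-8.484  5.77  -0.535] r [-2.000e-03  2.000e-03 -2.326e+00]
d [-11.364   4.735   2.666] r [-2.000e-03  2.000e-03 -2.326e+00]
```

View pics/w1.png

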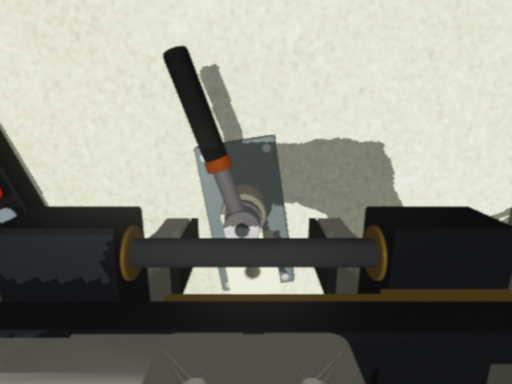

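The wrist view shows the hub at (242,228), the orange collar at (217,163) and the handle end at (177,55). The bore is hidden behind the gripper at about (252,270), so I will look for it from further along +y.

Request:
jog_arm:
  steps:
    - {"grip": 60, "dx": -1.5, "dy": 1.1, "dz": 0, "rx": 0, "ry": 0, "rz": -0.8}
    - {"grip": 60, "dx": -3, "dy": 2.2, "dz": 0, "rx": 0, "ry": 0, "rz": -1.6}
    - {"grip": 60, "dx": -5, "dy": 3.2, "dz": 0, "rx": 0, "ry": 0, "rz": -2.3}
    - {"grip": 60, "dx": -6.8, "dy": 4, "dz": 0, "rx": 0, "ry": 0, "rz": -2.3}
    - {"grip": 60, "dx": -6.8, "dy": 4, "dz": 0, "rx": 0, "ry": 0, "rz": -2.3}

```text
time: 2.02
eef_pos: [0.4663, 0.0853, 0.2264]
tcp_rot: [-2.019, 2.407, 0.0]
contact_force: [0.0, -1.4, -0.3]
finger_gap: 0.69
grip_force: 0.0
```

```bash
python3 - <<'E'
from h import *;from station import *
o=get_obs();print(o["eef_pos"],o["time"]);c=capture("wrist")
cv2.imwrite("pics/w2.png",c["image"]);w=wristcam(c,o);np.savez("w2.npz",**w)
for p in [(.541,0,.06),(.527,-.072,.087),(.52,-.2,.087)]:
    x=w["intrinsics"]@(w["R"]@np.array(p)+w["t"]);print(x[:2]/x[2])
rel(o,(.4905,.1975,.14),170.1);rel(o,(.50,.29,.22),170.1)
E
```

```text
[0.46628012 0.08528091 0.22643992] 2.025
[166.64062286 104.77961348]
[153.8076463   17.66110111]
[ 120.66648965 -164.30731152]
d [-4.588 -0.173  3.459] r [ 0.001  0.003 -0.026]
d [-8.298  0.098  0.259] r [ 0.001  0.003 -0.026]
```

View pics/w2.png

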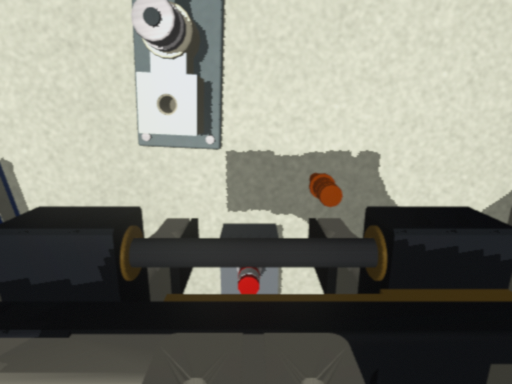

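The bore shows at (167,104), almost exactly where predicted, and the red cap shows through the gripper at (249,285). I will measure both.

```bash
python3 - <<'E'
from h import *
w=dict(np.load("w2.npz"));h=cv2.cvtColor(w["image"],cv2.COLOR_BGR2HSV).astype(int)
m=np.zeros(h.shape[:2],bool);m[90:118,152:182]=h[90:118,152:182,2]<150
for b in blobs(m):print("bore",b,onz(w,b[1],.06))
m[:]=0;m[270:300,230:270]=(((h[...,0]<8)|(h[...,0]>172))&(h[...,1]>150))[270:300,230:270]
for b in blobs(m):print("red",b,onz(w,b[1],.096),onz(w,b[1],.09))
for p in[(138,72),(197,74),(138,134),(195,135)]:print(onz(w,p,.06).round(4))
print("hub",onz(w,(153,16),.102))
w=dict(np.load("w1.npz"));print([onz(w,p,.087).round(4) for p in[(217,163),(177,55),(242,228)]])
E
```

```text
bore (np.int32(232), array([166.5, 103.7]), array([159,  95,  16,  18], dtype=int32)) [ 0.54088269 -0.00105884  0.06      ]
red (np.int32(334), array([248.2, 284.6]), array([238, 275,  21,  19], dtype=int32)) [0.4912188  0.19553221 0.096     ] [0.49197284 0.19917144 0.09      ]
[ 0.5614 -0.0356  0.06  ]
[ 0.504  -0.0235  0.06  ]
[0.5776 0.0234 0.06  ]
[0.5192 0.0348 0.06  ]
hub [ 0.5237186  -0.06870807  0.102     ]
[array([ 0.5238, -0.1376,  0.087 ]), array([ 0.5185, -0.2414,  0.087 ]), array([ 0.5265, -0.0655,  0.087 ])]
```

Request:
jog_arm:
  steps:
    - {"grip": 60, "dx": -2.3, "dy": -0.1, "dz": 1, "rx": 0, "ry": 0, "rz": 0}
    - {"grip": 60, "dx": -4.59, "dy": -0.19, "dz": 2, "rx": 0, "ry": 0, "rz": 0}
    - {"grip": 60, "dx": -4.59, "dy": -0.19, "dz": 3.5, "rx": 0, "ry": 0, "rz": 0}
    - {"grip": 60, "dx": -4.59, "dy": -0.19, "dz": 5.1, "rx": 0, "ry": 0, "rz": 0}
    - {"grip": 60, "dx": -4.59, "dy": -0.19, "dz": 5.1, "rx": 0, "ry": 0, "rz": 0}

```text
time: 2.7
eef_pos: [0.4899, 0.1923, 0.0964]
tcp_rot: [2.008, -2.407, -0.0]
contact_force: [0.1, -0.4, 1.4]
finger_gap: 0.683
grip_force: 0.0
```

```bash
python3 - <<'E'
from h import *;from station import *
o=get_obs();print(o["eef_pos"],o["time"]);c=capture("wrist")
cv2.imwrite("pics/w3.png",c["image"]);w=wristcam(c,o);np.savez("w3.npz",**w)
rel(o,(.491,.1975,.061),170.1)
h=cv2.cvtColor(w["image"],cv2.COLOR_BGR2HSV).astype(int)
m=((h[...,0]<8)|(h[...,0]>172))&(h[...,1]>150)
for b in blobs(m,50):print("red",b,onz(w,b[1],.096))
E
```

```text
[0.48992987 0.19225108 0.09635159] 2.7
d [-0.222 -0.011  1.413] r [ 0.052 -0.06  -0.088]
red (np.int32(63), array([251.7, 211.2]), array([236, 208,  31,  11], dtype=int32)) [0.48855538 0.17973602 0.096     ]
red (np.int32(553), array([252.3, 229.9]), array([233, 220,  40,  18], dtype=int32)) [0.49019747 0.19050482 0.096     ]
```

View pics/w3.png

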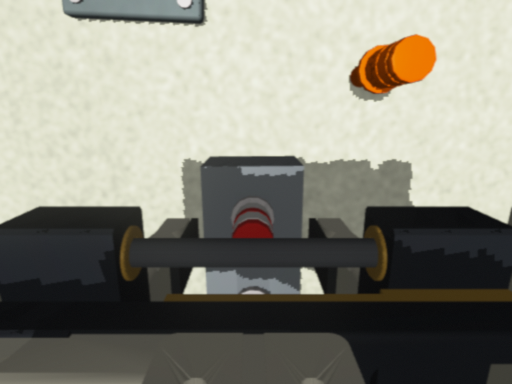

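The cap is centred at column 252 between the fingers. The bar hides its near half.

```bash
python3 - <<'E'
from h import *;from station import *
o=get_obs();print(o["eef_pos"],o["time"],o["joint_velocities"].round(3));rel(o,(.491,.1975,.061),170.1)
w=dict(np.load("w3.npz"))
a=np.array([.172,.985,0])
for z in(.096,.088):
  for p in [(.491,.1975,z)]:
    for s in(-.012,0,.012):
      x=w["intrinsics"]@(w["R"]@(np.array(p)+s*a)+w["t"]);print(z,s,x[:2]/x[2])
im=w["image"];print(im[186:236:2,252])
E
```

```text
[0.49139452 0.193268   0.0985184 ] 2.75 [ 0.001 -0.04   0.042  0.011 -0.009 -0.003]
d [-0.168  0.043  1.5  ] r [ 0.019 -0.031 -0.081]
0.096 -0.012 [252.97316461 221.43067596]
0.096 0 [253.14395478 241.65896285]
0.096 0.012 [253.30904583 261.21224854]
0.088 -0.012 [252.91849172 216.60074897]
0.088 0 [253.08280511 236.03521333]
0.088 0.012 [253.24186815 254.84868269]
[[ 75  74  70]
 [ 74  73  69]
 [ 75  72  69]
 [ 73  72  68]
 [ 73  72  68]
 [ 66  68  67]
 [ 98  99 100]
 [103 104 106]
 [ 94  96  97]
 [ 80  82  82]
 [ 74  76  81]
 [ 30  31  72]
 [ 26  27  81]
 [ 74  76  86]
 [ 80  82  82]
 [ 80  83  84]
 [ 93  95 104]
 [ 21  23  72]
 [ 16  17  81]
 [ 17  18 109]
 [ 17  19 110]
 [ 16  17 109]
 [ 16  19 109]
 [ 16  17 109]
 [ 16  18 109]]
```

Request:
jog_arm:
  steps:
    - {"grip": 60, "dx": -0.19, "dy": 0, "dz": 0, "rx": 0, "ry": 0, "rz": 0}
    - {"grip": 60, "dx": -0.19, "dy": 0, "dz": 0, "rx": 0, "ry": 0, "rz": 0}

```text
time: 3.0
eef_pos: [0.4936, 0.2002, 0.1008]
tcp_rot: [-2.012, 2.409, -0.0]
contact_force: [-0.2, -0.5, -0.1]
finger_gap: 0.684
grip_force: 0.0
```

```bash
python3 - <<'E'
from h import *;from station import *
o=get_obs();print(o["eef_pos"],o["time"],o["contact_force"]);rel(o,(.491,.198,.061),170.1)
E
```

```text
[0.49356069 0.20018165 0.10080842] 3.0 [-0.15755951 -0.46163834 -0.07300879]
d [0.108 0.089 1.592] r [-0.024  0.027 -0.07 ]
```

Request:
jog_arm:
  steps:
    - {"grip": 60, "dx": 0.1, "dy": 0.08, "dz": 0.8, "rx": 0, "ry": 0, "rz": 0}
    - {"grip": 60, "dx": 0.1, "dy": 0.08, "dz": 1.59, "rx": 0, "ry": 0, "rz": 0}
    - {"grip": 60, "dx": 0.1, "dy": 0.08, "dz": 1.59, "rx": 0, "ry": 0, "rz": 0}
    - {"grip": 60, "dx": 0.1, "dy": 0.08, "dz": 1.59, "rx": 0, "ry": 0, "rz": 0}
    - {"grip": 60, "dx": 0.1, "dy": 0.08, "dz": 1.59, "rx": 0, "ry": 0, "rz": 0}

```text
time: 3.62
eef_pos: [0.4907, 0.1978, 0.0604]
tcp_rot: [-2.013, 2.409, -0.0]
contact_force: [-0.0, 0.3, -0.9]
finger_gap: 0.684
grip_force: 0.0
```

```bash
python3 - <<'E'
from h import *;from station import *
o=get_obs();print(o["eef_pos"],o["contact_force"]);rel(o,(.491,.198,.061),170.1)
E
```

```text
[0.49067573 0.19782696 0.06040509] [-0.01364538  0.32288557 -0.85153772]
d [-0.009 -0.012 -0.024] r [-0.014  0.017 -0.069]
```

Settled on target. Close.

Request:
jog_arm:
  steps:
    - {"grip": 15, "dx": 0, "dy": 0, "dz": 0, "rx": 0, "ry": 0, "rz": 0}
    - {"grip": 15, "dx": 0, "dy": 0, "dz": 0, "rx": 0, "ry": 0, "rz": 0}
    - {"grip": 15, "dx": 0, "dy": 0, "dz": 0, "rx": 0, "ry": 0, "rz": 0}
    - {"grip": 15, "dx": 0, "dy": 0, "dz": 0, "rx": 0, "ry": 0, "rz": 0}
    - {"grip": 15, "dx": 0, "dy": 0, "dz": 0, "rx": 0, "ry": 0, "rz": 0}

```text
time: 4.25
eef_pos: [0.4902, 0.1974, 0.0593]
tcp_rot: [-2.014, 2.411, -0.0]
contact_force: [0.6, 0.7, -0.1]
finger_gap: 0.273
grip_force: 30.0
```

Request:
jog_arm:
  steps:
    - {"grip": 15, "dx": 0, "dy": 0, "dz": -0.5, "rx": 0, "ry": 0, "rz": 0}
    - {"grip": 15, "dx": 0, "dy": 0, "dz": -1.5, "rx": 0, "ry": 0, "rz": 0}
    - {"grip": 15, "dx": 0, "dy": 0, "dz": -2.5, "rx": 0, "ry": 0, "rz": 0}
    - {"grip": 15, "dx": 0, "dy": 0, "dz": -3.2, "rx": 0, "ry": 0, "rz": 0}
    - {"grip": 15, "dx": 0, "dy": 0, "dz": -3.6, "rx": 0, "ry": 0, "rz": 0}

```text
time: 4.88
eef_pos: [0.4901, 0.1975, 0.1508]
tcp_rot: [-2.013, 2.41, 0.0]
contact_force: [0.1, 0.2, -1.9]
finger_gap: 0.264
grip_force: 30.0
```

```bash
python3 - <<'E'
from h import *;from station import *
o=get_obs();print(o["eef_pos"],o["contact_force"],o["finger_gap"]);rel(o,(.541,-.0006,.15),170.1)
E
```

```text
[0.49014637 0.19748907 0.15083664] [ 0.05522792  0.22732701 -1.86058131] 0.2640543613641856
d [ 7.435 -3.412  0.027] r [-0.009  0.014 -0.071]
```

Request:
jog_arm:
  steps:
    - {"grip": 15, "dx": 2, "dy": -0.9, "dz": 0, "rx": 0, "ry": 0, "rz": -0.07}
    - {"grip": 15, "dx": 4, "dy": -1.8, "dz": 0, "rx": 0, "ry": 0, "rz": -0.07}
    - {"grip": 15, "dx": 6, "dy": -2.7, "dz": 0, "rx": 0, "ry": 0, "rz": -0.07}
    - {"grip": 15, "dx": 7.43, "dy": -3.41, "dz": 0, "rx": 0, "ry": 0, "rz": -0.07}
    - {"grip": 15, "dx": 7.43, "dy": -3.41, "dz": 0, "rx": 0, "ry": 0, "rz": -0.07}

```text
time: 5.5
eef_pos: [0.5407, -0.0031, 0.149]
tcp_rot: [2.016, -2.408, -0.001]
contact_force: [-0.2, 0.0, -0.7]
finger_gap: 0.268
grip_force: 30.0
```

Request:
jog_arm:
  steps:
    - {"grip": 15, "dx": 0, "dy": 0, "dz": 0.6, "rx": 0, "ry": 0, "rz": 0}
    - {"grip": 15, "dx": 0, "dy": 0, "dz": 0.8, "rx": 0, "ry": 0, "rz": 0}
    - {"grip": 15, "dx": 0, "dy": 0, "dz": 0.8, "rx": 0, "ry": 0, "rz": 0}
    - {"grip": 15, "dx": 0, "dy": 0, "dz": 0.8, "rx": 0, "ry": 0, "rz": 0}
    - {"grip": 15, "dx": 0, "dy": 0, "dz": 0.8, "rx": 0, "ry": 0, "rz": 0}

```text
time: 6.12
eef_pos: [0.5411, -0.0002, 0.1296]
tcp_rot: [-2.022, 2.404, -0.0]
contact_force: [-0.6, 0.2, -1.4]
finger_gap: 0.267
grip_force: 30.0
```

```bash
python3 - <<'E'
from h import *;from station import *
o=get_obs();print(o["eef_pos"],o["contact_force"],o["finger_gap"],o["time"]);rel(o,(.541,-.0006,.125),170.1)
s=capture("scene");t=capture("top")
np.savez("s4.npz",**{k:np.array(v) for k,v in s.items()});np.savez("t4.npz",**{k:np.array(v) for k,v in t.items()})
im=np.hstack([cv2.resize(s["image"][130:250,170:290],None,fx=3.3,fy=3.3,interpolation=2),cv2.resize(t["image"][100:220,230:350],None,fx=3.3,fy=3.3,interpolation=2)])
cv2.imwrite("pics/p4.png",im)
for p in[(.541,-.0006,.06),(.541,-.0006,.0755)]:
    x=s["intrinsics"]@(s["R"]@np.array(p)+s["t"]);print(x[:2]/x[2])
E
```

```text
[ 5.41123658e-01 -2.29246333e-04  1.29649092e-01] [-0.64272613  0.20762883 -1.4496442 ] 0.26695019765214373 6.125
d [0.016 0.002 0.186] r [-0.007  0.003  0.007]
[227.9988686  196.21084159]
[227.73423224 190.12315555]
```

View pics/p4.png

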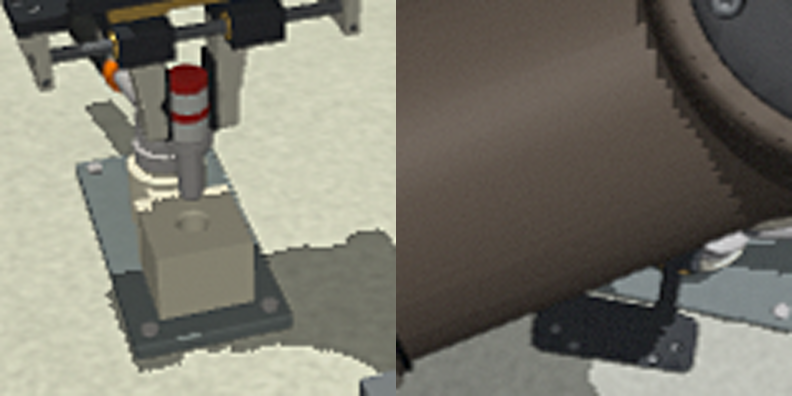

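The left half shows the rod hanging upright above the bore. Its tip is at about (228.5,190) and the bore mouth at about (228,197) in full-image pixels; the arm blocks the top view. I will refine with sub-pixel measurements and the wrist camera.

```bash
python3 - <<'E'
from h import *;from station import *
o=get_obs();c=capture("wrist");w=wristcam(c,o);np.savez("w4.npz",**w);print(o["eef_pos"])
pr=lambda c,p:(lambda x:(x[:2]/x[2]).round(1))(c["intrinsics"]@(c["R"]@np.array(p)+c["t"]))
e=o["eef_pos"]
for z in(.049,.045,.01,.0):print("tip",z,pr(w,e-[0,0,z]))
print("bore",pr(w,(.541,-.0006,.06)))
s=dict(np.load("s4.npz"));g=cv2.cvtColor(s["image"],cv2.COLOR_BGR2GRAY)
for z in(.049,.045,.03,.009,-.037):print("sc",z,pr(s,e-[0,0,z]))
for r in(150,155,158,176,180,184,188,190,192,196,197,198,199):print(r,g[r,217:240])
cv2.imwrite("pics/w4.png",cv2.resize(w["image"][200:384,160:352],None,fx=3,fy=3))
E
```

```text
[ 5.41041544e-01 -4.18124592e-04  1.29570113e-01]
tip 0.049 [253.3 206.1]
tip 0.045 [253.3 207.8]
tip 0.01 [253.4 226.3]
tip 0.0 [253.4 233. ]
bore [253.4 197.7]
sc 0.049 [227.7 188.2]
sc 0.045 [227.6 186.5]
sc 0.03 [227.3 180.4]
sc 0.009 [227.  171.6]
sc -0.037 [226.1 151.3]
150 [128 128 107 109 208 102  26  26  28  30  28  26  46  74  22  25  22  22
  64 123 122 119 118]
155 [119 123 117  40  35  51  47  46  49  48  47  49  48  41  42  37  23  19
  51 103 124 119 120]
158 [118 124 115  34  56 109  76  68  68  63  70  70  78 105 127 102  26  21
  50 100 113 117 119]
176 [108 110 111 106  95 108  94 100 107 108 108 104  96  92  79  90 128 126
 159 216 207 205 205]
180 [109 108 106 105 104 102  93  93 103 106 107 107  99  90  82 102 124 120
 118 120 154 210 203]
184 [236 235 235 236 238 241 225  78  96 107 107 108 100  90  83 103 122 119
 118 116 111 113 155]
188 [230 231 233 235 234 232 232 142  91 106 107 107 101  88 144 240 230 226
 227 205  98 105 107]
190 [138 207  99 103 106 108 113 114 105  93  91  86  86 103 120 118 117 117
 117 118 118 119 118]
192 [115 118 118 117 119 118 119 118 118 119 119 120 119 119 118 119 119 120
 121 118 119 120 119]
196 [119 121 119 118 120 119 115 117 114 120 127 128 129 125 119 115 116 119
 119 119 120 119 119]
197 [120 119 120 118 120 118 104  94 111 122 128 130 130 127 119 106 111 119
 119 118 119 120 119]
198 [119 120 119 119 120 116  99  96 112 122 128 131 130 127 119 106 116 120
 120 121 120 118 120]
199 [119 118 118 120 119 120 118 109 114 121 127 129 129 126 116 106 121 118
 119 118 120 119 118]
```

View pics/w4.png

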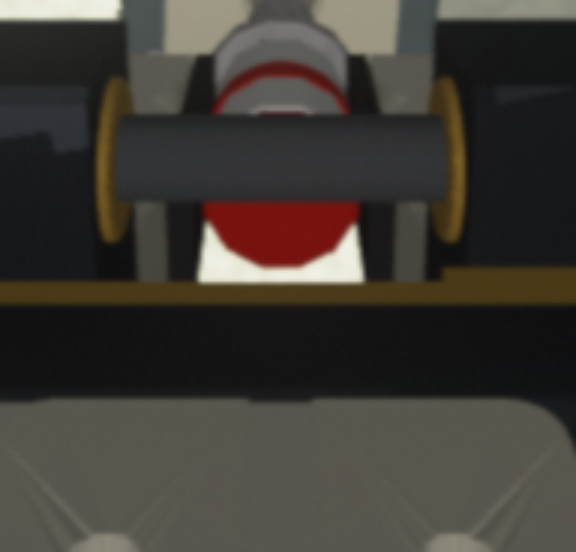

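The predicted pin axis and the measured one agree to about 0.3 px, and the bore is in line with it. I will lower slowly and watch the forces.

Request:
jog_arm:
  steps:
    - {"grip": 15, "dx": 0.01, "dy": 0, "dz": 0.4, "rx": 0, "ry": 0, "rz": 0}
    - {"grip": 15, "dx": 0.01, "dy": 0, "dz": 0.7, "rx": 0, "ry": 0, "rz": 0}
    - {"grip": 15, "dx": 0.01, "dy": 0, "dz": 0.9, "rx": 0, "ry": 0, "rz": 0}
    - {"grip": 15, "dx": 0.01, "dy": 0, "dz": 1.0, "rx": 0, "ry": 0, "rz": 0}
    - {"grip": 15, "dx": 0.01, "dy": 0, "dz": 1.0, "rx": 0, "ry": 0, "rz": 0}

```text
time: 6.9
eef_pos: [0.5408, -0.0009, 0.1041]
tcp_rot: [2.021, -2.405, -0.0]
contact_force: [0.5, 0.1, -0.7]
finger_gap: 0.268
grip_force: 30.0
```

Request:
jog_arm:
  steps:
    - {"grip": 15, "dx": 0, "dy": 0, "dz": 0.1, "rx": 0, "ry": 0, "rz": 0}
    - {"grip": 15, "dx": 0, "dy": 0, "dz": 0.2, "rx": 0, "ry": 0, "rz": 0}
    - {"grip": 15, "dx": 0, "dy": 0, "dz": 0.2, "rx": 0, "ry": 0, "rz": 0}
    - {"grip": 15, "dx": 0, "dy": 0, "dz": 0.2, "rx": 0, "ry": 0, "rz": 0}

```text
time: 7.4
eef_pos: [0.5409, -0.0009, 0.0994]
tcp_rot: [-2.022, 2.405, -0.0]
contact_force: [0.0, 0.5, -1.2]
finger_gap: 0.266
grip_force: 30.0
```

No contact force, and the pin is about 10 mm into the bore.

Request:
jog_arm:
  steps:
    - {"grip": 15, "dx": 0, "dy": 0, "dz": 0.2, "rx": 0, "ry": 0, "rz": 0}
    - {"grip": 15, "dx": 0, "dy": 0, "dz": 0.4, "rx": 0, "ry": 0, "rz": 0}
    - {"grip": 15, "dx": 0, "dy": 0, "dz": 0.6, "rx": 0, "ry": 0, "rz": 0}
    - {"grip": 15, "dx": 0, "dy": 0, "dz": 0.6, "rx": 0, "ry": 0, "rz": 0}
    - {"grip": 15, "dx": 0, "dy": 0, "dz": 0.6, "rx": 0, "ry": 0, "rz": 0}

```text
time: 8.02
eef_pos: [0.5409, -0.0009, 0.0843]
tcp_rot: [2.022, -2.405, 0.0]
contact_force: [0.1, 0.7, -0.9]
finger_gap: 0.268
grip_force: 30.0
```

Request:
jog_arm:
  steps:
    - {"grip": 15, "dx": 0, "dy": 0, "dz": 0.15, "rx": 0, "ry": 0, "rz": 0}
    - {"grip": 15, "dx": 0, "dy": 0, "dz": 0.3, "rx": 0, "ry": 0, "rz": 0}
    - {"grip": 15, "dx": 0, "dy": 0, "dz": 0.42, "rx": 0, "ry": 0, "rz": 0}
    - {"grip": 15, "dx": 0, "dy": 0, "dz": 0.42, "rx": 0, "ry": 0, "rz": 0}

```text
time: 8.52
eef_pos: [0.5406, -0.0009, 0.0734]
tcp_rot: [2.021, -2.404, -0.0]
contact_force: [0.3, 0.9, -0.7]
finger_gap: 0.264
grip_force: 30.0
```

Request:
jog_arm:
  steps:
    - {"grip": 15, "dx": 0, "dy": 0, "dz": 0.06, "rx": 0, "ry": 0, "rz": 0}
    - {"grip": 15, "dx": 0, "dy": 0, "dz": 0.12, "rx": 0, "ry": 0, "rz": 0}
    - {"grip": 15, "dx": 0, "dy": 0, "dz": 0.12, "rx": 0, "ry": 0, "rz": 0}

```text
time: 8.9
eef_pos: [0.5408, -0.0009, 0.0707]
tcp_rot: [2.021, -2.405, -0.0]
contact_force: [-0.2, -0.5, -1.1]
finger_gap: 0.268
grip_force: 30.0
```

Request:
jog_arm:
  steps:
    - {"grip": 15, "dx": 0, "dy": 0, "dz": 0.02, "rx": 0, "ry": 0, "rz": 0}
    - {"grip": 15, "dx": 0, "dy": 0, "dz": 0.04, "rx": 0, "ry": 0, "rz": 0}
    - {"grip": 15, "dx": 0, "dy": 0, "dz": 0.04, "rx": 0, "ry": 0, "rz": 0}

```text
time: 9.28
eef_pos: [0.5408, -0.0009, 0.0698]
tcp_rot: [2.021, -2.405, -0.0]
contact_force: [-0.2, -0.1, -1.0]
finger_gap: 0.269
grip_force: 30.0
```

Within about 0.5 mm of seated. Open to let it drop home, then retreat up.

Request:
jog_arm:
  steps:
    - {"grip": 60, "dx": 0, "dy": 0, "dz": 0, "rx": 0, "ry": 0, "rz": 0}
    - {"grip": 60, "dx": 0, "dy": 0, "dz": 0, "rx": 0, "ry": 0, "rz": 0}
    - {"grip": 60, "dx": 0, "dy": 0, "dz": 0, "rx": 0, "ry": 0, "rz": 0}
    - {"grip": 60, "dx": 0, "dy": 0, "dz": 0, "rx": 0, "ry": 0, "rz": 0}

```text
time: 9.78
eef_pos: [0.5409, -0.0009, 0.0699]
tcp_rot: [-2.021, 2.405, -0.0]
contact_force: [0.7, 0.2, 0.6]
finger_gap: 0.651
grip_force: 0.0
```

Request:
jog_arm:
  steps:
    - {"grip": 60, "dx": 0, "dy": 0, "dz": -0.6, "rx": 0, "ry": 0, "rz": 0}
    - {"grip": 60, "dx": 0, "dy": 0, "dz": -2, "rx": 0, "ry": 0, "rz": 0}
    - {"grip": 60, "dx": 0, "dy": 0, "dz": -3.6, "rx": 0, "ry": 0, "rz": 0}
    - {"grip": 60, "dx": 0, "dy": 0, "dz": -4, "rx": 0, "ry": 0, "rz": 0}
    - {"grip": 60, "dx": 0, "dy": 0, "dz": -4, "rx": 0, "ry": 0, "rz": 0}

```text
time: 10.4
eef_pos: [0.5412, -0.0007, 0.171]
tcp_rot: [-2.02, 2.403, -0.001]
contact_force: [0.1, -0.6, -0.5]
finger_gap: 0.689
grip_force: 0.0
```

```bash
python3 - <<'E'
from h import *;from station import *
o=get_obs();print(o["eef_pos"],o["contact_force"],o["finger_gap"],o["time"]);rel(o,(.58,-.199,.17),172)
s=capture("scene");np.savez("s5.npz",**{k:np.array(v) for k,v in s.items()})
pr=lambda c,p:(lambda x:(x[:2]/x[2]).round(1))(c["intrinsics"]@(c["R"]@np.array(p)+c["t"]))
for z in(.06,.066,.098,.106):print(z,pr(s,(.541,-.0006,z)))
cv2.imwrite("pics/p5.png",cv2.resize(s["image"][110:250,170:290],None,fx=4,fy=4,interpolation=2))
E
```

```text
[ 0.5411898  -0.00071638  0.17102236] [ 0.10363747 -0.5965021  -0.5213893 ] 0.6885380208229946 10.4
d [ 7.546 -2.893  0.037] r [-0.022  0.014 -0.381]
0.06 [228.  196.2]
0.066 [227.9 193.9]
0.098 [227.3 181. ]
0.106 [227.2 177.7]
```

View pics/p5.png

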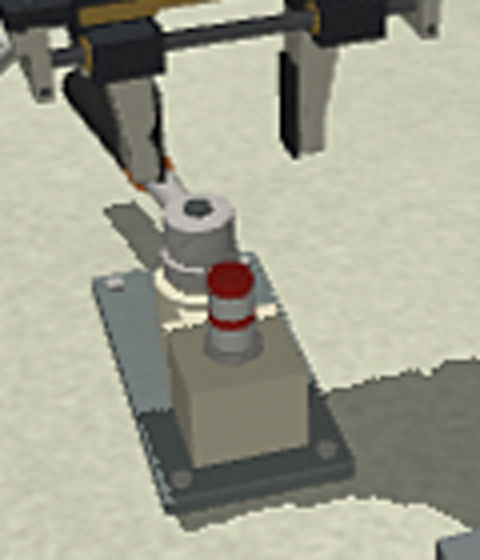

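The rod stands upright with its collar on the block; the cap centre is at full-image (227.5,178.7) against (227.2,177.7) expected for fully home. Next, the wrench: close the fingers and go to the +x side of the handle.

```bash
python3 - <<'E'
from h import *;from station import *
o=get_obs();rel(o,(.568,-.2015,.17),176.9)
E
```

```text
d [ 7.717 -2.463 -0.009] r [-1.000e-03  5.000e-03 -1.362e+00]
```

Request:
jog_arm:
  steps:
    - {"grip": 0, "dx": 2.2, "dy": -0.7, "dz": 0, "rx": 0, "ry": 0, "rz": -0.4}
    - {"grip": 0, "dx": 4.4, "dy": -1.4, "dz": 0, "rx": 0, "ry": 0, "rz": -0.8}
    - {"grip": 0, "dx": 6.6, "dy": -2.1, "dz": 0, "rx": 0, "ry": 0, "rz": -1.2}
    - {"grip": 0, "dx": 7.72, "dy": -2.46, "dz": 0, "rx": 0, "ry": 0, "rz": -1.36}
    - {"grip": 0, "dx": 7.72, "dy": -2.46, "dz": 0, "rx": 0, "ry": 0, "rz": -1.36}

```text
time: 11.08
eef_pos: [0.5672, -0.2035, 0.1677]
tcp_rot: [2.155, -2.282, -0.004]
contact_force: [-0.4, 0.2, -0.8]
finger_gap: 0.177
grip_force: 0.0
```

Request:
jog_arm:
  steps:
    - {"grip": 0, "dx": 0, "dy": 0, "dz": 0, "rx": 0, "ry": 0, "rz": 0}
    - {"grip": 0, "dx": 0, "dy": 0, "dz": 0, "rx": 0, "ry": 0, "rz": 0}

```text
time: 11.32
eef_pos: [0.5681, -0.2006, 0.1695]
tcp_rot: [2.161, -2.279, -0.001]
contact_force: [0.2, 0.1, 0.5]
finger_gap: 0.012
grip_force: 0.0
```

```bash
python3 - <<'E'
from h import *;from station import *
o=get_obs();print(o["eef_pos"],o["contact_force"],o["finger_gap"],o["time"]);rel(o,(.568,-.2015,.071),176.9)
w=wristcam(capture("wrist"),o);np.savez("w6.npz",**w);h=cv2.cvtColor(w["image"],cv2.COLOR_BGR2HSV).astype(int)
im=w["image"].copy();cv2.imwrite("pics/w6.png",im)
E
```

```text
[ 0.56806406 -0.20060568  0.16948043] [0.24085615 0.08977645 0.50765244] 0.012089563870168447 11.325
d [ 3.600e-02 -2.000e-03  3.939e+00] r [0.007 0.001 0.012]
```

View pics/w6.png

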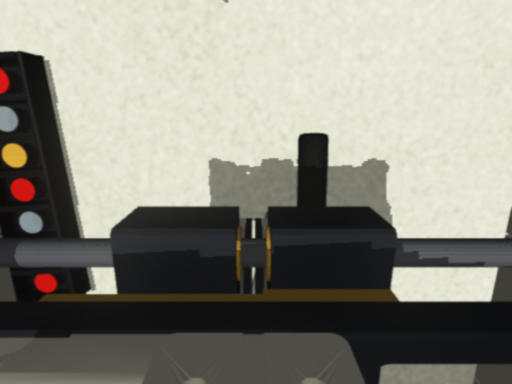

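The handle end shows at (313,135), running straight up the image and parallel to tool x. Check its offset.

```bash
python3 - <<'E'
from h import *
w=dict(np.load("w6.npz"));g=cv2.cvtColor(w["image"],cv2.COLOR_BGR2GRAY)
for r in(145,170,195):
    x=np.where(g[r,285:345]<45)[0]+285;print(r,x[0],x[-1],onz(w,((x[0]+x[-1])/2,r),.092),(onz(w,(x[0],r),.087)-onz(w,(x[-1],r),.087))[0])
E
```

```text
145 299 326 [ 0.52061779 -0.23809868  0.092     ] 0.021096693813499545
170 298 326 [ 0.52111256 -0.21862083  0.092     ] 0.022327561923074946
195 298 325 [ 0.5216281  -0.19832577  0.092     ] 0.02198178946046403
```

Request:
jog_arm:
  steps:
    - {"grip": 0, "dx": 0, "dy": 0, "dz": 1.5, "rx": 0, "ry": 0, "rz": 0}
    - {"grip": 0, "dx": 0, "dy": 0, "dz": 3, "rx": 0, "ry": 0, "rz": 0}
    - {"grip": 0, "dx": 0, "dy": 0, "dz": 3.9, "rx": 0, "ry": 0, "rz": 0}
    - {"grip": 0, "dx": 0, "dy": 0, "dz": 3.9, "rx": 0, "ry": 0, "rz": 0}
    - {"grip": 0, "dx": 0, "dy": 0, "dz": 3.9, "rx": 0, "ry": 0, "rz": 0}

```text
time: 12.0
eef_pos: [0.5691, -0.2012, 0.0735]
tcp_rot: [-2.161, 2.279, -0.002]
contact_force: [0.3, 0.3, 0.1]
finger_gap: 0.008
grip_force: 0.0
```

Request:
jog_arm:
  steps:
    - {"grip": 0, "dx": 0, "dy": 0.15, "dz": 0, "rx": 0, "ry": 0, "rz": 0}
    - {"grip": 0, "dx": 0, "dy": 0.3, "dz": 0, "rx": 0, "ry": 0, "rz": 0}
    - {"grip": 0, "dx": 0, "dy": 0.4, "dz": 0, "rx": 0, "ry": 0, "rz": 0}
    - {"grip": 0, "dx": 0, "dy": 0.4, "dz": 0, "rx": 0, "ry": 0, "rz": 0}
    - {"grip": 0, "dx": 0, "dy": 0.4, "dz": 0, "rx": 0, "ry": 0, "rz": 0}

```text
time: 12.62
eef_pos: [0.5584, -0.2011, 0.0724]
tcp_rot: [-2.16, 2.281, -0.0]
contact_force: [1.0, -0.2, -0.2]
finger_gap: 0.006
grip_force: 0.0
```

Request:
jog_arm:
  steps:
    - {"grip": 0, "dx": 0.035, "dy": 0.17, "dz": 0, "rx": 0, "ry": 0, "rz": 0.38}
    - {"grip": 0, "dx": 0.07, "dy": 0.35, "dz": 0, "rx": 0, "ry": 0, "rz": 0.76}
    - {"grip": 0, "dx": 0.106, "dy": 0.526, "dz": 0, "rx": 0, "ry": 0, "rz": 1.146}
    - {"grip": 0, "dx": 0.106, "dy": 0.526, "dz": 0, "rx": 0, "ry": 0, "rz": 1.146}
    - {"grip": 0, "dx": 0.106, "dy": 0.526, "dz": 0, "rx": 0, "ry": 0, "rz": 1.146}

```text
time: 13.25
eef_pos: [0.5449, -0.203, 0.0724]
tcp_rot: [2.044, -2.386, -0.0]
contact_force: [0.5, 0.2, -0.4]
finger_gap: 0.009
grip_force: 0.0
```

Request:
jog_arm:
  steps:
    - {"grip": 0, "dx": 0.035, "dy": 0.17, "dz": 0, "rx": 0, "ry": 0, "rz": 0.38}
    - {"grip": 0, "dx": 0.07, "dy": 0.35, "dz": 0, "rx": 0, "ry": 0, "rz": 0.76}
    - {"grip": 0, "dx": 0.106, "dy": 0.526, "dz": 0, "rx": 0, "ry": 0, "rz": 1.146}
    - {"grip": 0, "dx": 0.106, "dy": 0.526, "dz": 0, "rx": 0, "ry": 0, "rz": 1.146}
    - {"grip": 0, "dx": 0.106, "dy": 0.526, "dz": 0, "rx": 0, "ry": 0, "rz": 1.146}

```text
time: 13.88
eef_pos: [0.5314, -0.2035, 0.0723]
tcp_rot: [1.922, -2.485, -0.0]
contact_force: [0.5, -0.5, -0.4]
finger_gap: 0.002
grip_force: 0.0
```

```bash
python3 - <<'E'
from h import *;from station import *
o=get_obs();print(o["eef_pos"],o["contact_force"],o["time"])
c=capture("wrist");w=wristcam(c,o);np.savez("w7.npz",**w);g=cv2.cvtColor(w["image"],cv2.COLOR_BGR2GRAY)
for r in(160,180,200):
    x=np.where(g[r,255:345]<45)[0]+255
    if len(x): print(r,x[0],x[-1],onz(w,((x[0]+x[-1])/2,r),.092))
E
```

```text
[ 0.53140108 -0.20347716  0.07227613] [ 0.4869143  -0.45809067 -0.39808034] 13.875
160 284 333 [ 0.49598137 -0.23967932  0.092     ]
180 286 333 [ 0.49748112 -0.230391    0.092     ]
200 287 333 [ 0.49925997 -0.22084899  0.092     ]
```

The handle has turned about 0.13 rad and moves freely. Continue.

Request:
jog_arm:
  steps:
    - {"grip": 0, "dx": 0.035, "dy": 0.17, "dz": 0, "rx": 0, "ry": 0, "rz": 0.38}
    - {"grip": 0, "dx": 0.07, "dy": 0.35, "dz": 0, "rx": 0, "ry": 0, "rz": 0.76}
    - {"grip": 0, "dx": 0.106, "dy": 0.526, "dz": 0, "rx": 0, "ry": 0, "rz": 1.146}
    - {"grip": 0, "dx": 0.106, "dy": 0.526, "dz": 0, "rx": 0, "ry": 0, "rz": 1.146}
    - {"grip": 0, "dx": 0.106, "dy": 0.526, "dz": 0, "rx": 0, "ry": 0, "rz": 1.146}

```text
time: 14.55
eef_pos: [0.518, -0.2027, 0.0723]
tcp_rot: [1.796, -2.578, -0.0]
contact_force: [-0.9, 0.2, -0.2]
finger_gap: 0.004
grip_force: 0.0
```

Request:
jog_arm:
  steps:
    - {"grip": 0, "dx": 0.025, "dy": 0.13, "dz": 0, "rx": 0, "ry": 0, "rz": 0.29}
    - {"grip": 0, "dx": 0.05, "dy": 0.26, "dz": 0, "rx": 0, "ry": 0, "rz": 0.57}
    - {"grip": 0, "dx": 0.05, "dy": 0.26, "dz": 0, "rx": 0, "ry": 0, "rz": 0.57}
    - {"grip": 0, "dx": 0.05, "dy": 0.26, "dz": 0, "rx": 0, "ry": 0, "rz": 0.57}

```text
time: 15.05
eef_pos: [0.5115, -0.2016, 0.0723]
tcp_rot: [1.731, -2.622, -0.0]
contact_force: [-0.5, 0.6, -0.4]
finger_gap: 0.006
grip_force: 0.0
```

Request:
jog_arm:
  steps:
    - {"grip": 0, "dx": 0.037, "dy": 0.157, "dz": 0, "rx": 0, "ry": 0, "rz": 0.344}
    - {"grip": 0, "dx": 0.037, "dy": 0.157, "dz": 0, "rx": 0, "ry": 0, "rz": 0.344}
    - {"grip": 0, "dx": 0.037, "dy": 0.157, "dz": 0, "rx": 0, "ry": 0, "rz": 0.344}

```text
time: 15.42
eef_pos: [0.5075, -0.201, 0.0723]
tcp_rot: [1.691, -2.647, -0.0]
contact_force: [-0.2, -0.4, 0.9]
finger_gap: 0.002
grip_force: 0.0
```

Request:
jog_arm:
  steps:
    - {"grip": 0, "dx": 0.037, "dy": 0.157, "dz": 0, "rx": 0, "ry": 0, "rz": 0.344}
    - {"grip": 0, "dx": 0.037, "dy": 0.157, "dz": 0, "rx": 0, "ry": 0, "rz": 0.344}
    - {"grip": 0, "dx": 0.037, "dy": 0.157, "dz": 0, "rx": 0, "ry": 0, "rz": 0.344}

```text
time: 15.8
eef_pos: [0.5036, -0.2002, 0.0723]
tcp_rot: [1.651, -2.672, -0.0]
contact_force: [0.4, 0.1, -0.5]
finger_gap: 0.003
grip_force: 0.0
```

Request:
jog_arm:
  steps:
    - {"grip": 0, "dx": 0.037, "dy": 0.157, "dz": 0, "rx": 0, "ry": 0, "rz": 0.344}
    - {"grip": 0, "dx": 0.037, "dy": 0.157, "dz": 0, "rx": 0, "ry": 0, "rz": 0.344}
    - {"grip": 0, "dx": 0.037, "dy": 0.157, "dz": 0, "rx": 0, "ry": 0, "rz": 0.344}

```text
time: 16.18
eef_pos: [0.4997, -0.1992, 0.0723]
tcp_rot: [1.611, -2.697, -0.0]
contact_force: [-0.2, -0.4, -0.1]
finger_gap: 0.003
grip_force: 0.0
```

Request:
jog_arm:
  steps:
    - {"grip": 0, "dx": 0.037, "dy": 0.157, "dz": 0, "rx": 0, "ry": 0, "rz": 0.344}
    - {"grip": 0, "dx": 0.037, "dy": 0.157, "dz": 0, "rx": 0, "ry": 0, "rz": 0.344}
    - {"grip": 0, "dx": 0.037, "dy": 0.157, "dz": 0, "rx": 0, "ry": 0, "rz": 0.344}

```text
time: 16.55
eef_pos: [0.4958, -0.1982, 0.0723]
tcp_rot: [1.57, -2.721, -0.0]
contact_force: [-0.8, -0.9, 0.5]
finger_gap: 0.004
grip_force: 0.0
```

```bash
cat > ang.py <<'E'
from h import *;from station import *
o=get_obs();c=capture("wrist");w=wristcam(c,o);g=cv2.cvtColor(w["image"],cv2.COLOR_BGR2GRAY);P=[]
for r in range(160,204,4):
    x=np.where(g[r,255:345]<45)[0]+255
    if len(x): P.append(onz(w,((x[0]+x[-1])/2,r),.092)[:2])
P=np.array(P)
if len(P)>1: s=np.polyfit(P[:,1],P[:,0],1);print("turned deg",np.degrees(np.arctan(s[0])),"x at y=-.22",np.polyval(s,-.22))
print(o["contact_force"].round(2),o["ft_torque"].round(3),o["eef_pos"].round(4),"toolx yaw",np.degrees(np.arctan2(*Ro.from_rotvec(o["tcp_rot"]).apply([1,0,0])[:2])).round(2))
E
python3 ang.py
```

```text
turned deg 26.008964307862215 x at y=-.22 0.4539943171525343
[-0.83 -0.87  0.54] [ 0.069  0.067 -0.061] [ 0.4958 -0.1982  0.0723] toolx yaw -149.98
```

The handle has turned about 0.41 rad and is still free. Continue in small steps.

Request:
jog_arm:
  steps:
    - {"grip": 0, "dx": 0.037, "dy": 0.157, "dz": 0, "rx": 0, "ry": 0, "rz": 0.344}
    - {"grip": 0, "dx": 0.037, "dy": 0.157, "dz": 0, "rx": 0, "ry": 0, "rz": 0.344}
    - {"grip": 0, "dx": 0.037, "dy": 0.157, "dz": 0, "rx": 0, "ry": 0, "rz": 0.344}

```text
time: 16.98
eef_pos: [0.492, -0.197, 0.0723]
tcp_rot: [1.529, -2.744, -0.0]
contact_force: [-0.5, 0.1, -0.2]
finger_gap: -0.001
grip_force: 0.0
```

Request:
jog_arm:
  steps:
    - {"grip": 0, "dx": 0.037, "dy": 0.157, "dz": 0, "rx": 0, "ry": 0, "rz": 0.344}
    - {"grip": 0, "dx": 0.037, "dy": 0.157, "dz": 0, "rx": 0, "ry": 0, "rz": 0.344}
    - {"grip": 0, "dx": 0.037, "dy": 0.157, "dz": 0, "rx": 0, "ry": 0, "rz": 0.344}

```text
time: 17.35
eef_pos: [0.4881, -0.1957, 0.0723]
tcp_rot: [1.488, -2.767, -0.0]
contact_force: [0.6, 0.1, -0.2]
finger_gap: 0.005
grip_force: 0.0
```

```bash
python3 ang.py
```

```text
turned deg 28.927150672233918 x at y=-.22 0.4423717377276305
[ 0.6   0.13 -0.17] [ 0.045 -0.001 -0.012] [ 0.4881 -0.1957  0.0723] toolx yaw -146.55
```

Request:
jog_arm:
  steps:
    - {"grip": 0, "dx": 0.037, "dy": 0.157, "dz": 0, "rx": 0, "ry": 0, "rz": 0.344}
    - {"grip": 0, "dx": 0.037, "dy": 0.157, "dz": 0, "rx": 0, "ry": 0, "rz": 0.344}
    - {"grip": 0, "dx": 0.037, "dy": 0.157, "dz": 0, "rx": 0, "ry": 0, "rz": 0.344}

```text
time: 17.77
eef_pos: [0.4843, -0.1943, 0.0723]
tcp_rot: [1.446, -2.789, -0.0]
contact_force: [0.3, 0.2, -0.2]
finger_gap: 0.009
grip_force: 0.0
```

Request:
jog_arm:
  steps:
    - {"grip": 0, "dx": 0.037, "dy": 0.157, "dz": 0, "rx": 0, "ry": 0, "rz": 0.344}
    - {"grip": 0, "dx": 0.037, "dy": 0.157, "dz": 0, "rx": 0, "ry": 0, "rz": 0.344}
    - {"grip": 0, "dx": 0.037, "dy": 0.157, "dz": 0, "rx": 0, "ry": 0, "rz": 0.344}

```text
time: 18.15
eef_pos: [0.4806, -0.1928, 0.0723]
tcp_rot: [1.404, -2.81, -0.0]
contact_force: [0.2, 0.1, 0.6]
finger_gap: 0.002
grip_force: 0.0
```

```bash
python3 ang.py
```

```text
turned deg 32.04126835421265 x at y=-.22 0.4298839707435232
[0.21 0.08 0.57] [ 0.049  0.056 -0.   ] [ 0.4806 -0.1928  0.0723] toolx yaw -143.11
```

Request:
jog_arm:
  steps:
    - {"grip": 0, "dx": 0.037, "dy": 0.157, "dz": 0, "rx": 0, "ry": 0, "rz": 0.344}
    - {"grip": 0, "dx": 0.037, "dy": 0.157, "dz": 0, "rx": 0, "ry": 0, "rz": 0.344}
    - {"grip": 0, "dx": 0.037, "dy": 0.157, "dz": 0, "rx": 0, "ry": 0, "rz": 0.344}

```text
time: 18.58
eef_pos: [0.4769, -0.1913, 0.0723]
tcp_rot: [1.362, -2.831, -0.0]
contact_force: [-0.3, -0.4, -0.2]
finger_gap: 0.002
grip_force: 0.0
```

Request:
jog_arm:
  steps:
    - {"grip": 0, "dx": 0.037, "dy": 0.157, "dz": 0, "rx": 0, "ry": 0, "rz": 0.344}
    - {"grip": 0, "dx": 0.037, "dy": 0.157, "dz": 0, "rx": 0, "ry": 0, "rz": 0.344}
    - {"grip": 0, "dx": 0.037, "dy": 0.157, "dz": 0, "rx": 0, "ry": 0, "rz": 0.344}

```text
time: 18.95
eef_pos: [0.4733, -0.1895, 0.0723]
tcp_rot: [1.319, -2.851, -0.0]
contact_force: [0.3, 0.9, -0.3]
finger_gap: 0.01
grip_force: 0.0
```

```bash
python3 ang.py
```

```text
turned deg 35.423791656850476 x at y=-.22 0.4163339098101465
[ 0.26  0.94 -0.32] [0.079 0.05  0.037] [ 0.4733 -0.1895  0.0723] toolx yaw -139.66
```

Request:
jog_arm:
  steps:
    - {"grip": 0, "dx": 0.037, "dy": 0.157, "dz": 0, "rx": 0, "ry": 0, "rz": 0.344}
    - {"grip": 0, "dx": 0.037, "dy": 0.157, "dz": 0, "rx": 0, "ry": 0, "rz": 0.344}
    - {"grip": 0, "dx": 0.037, "dy": 0.157, "dz": 0, "rx": 0, "ry": 0, "rz": 0.344}

```text
time: 19.38
eef_pos: [0.4697, -0.1877, 0.0723]
tcp_rot: [1.276, -2.871, -0.0]
contact_force: [-0.0, 0.5, -0.3]
finger_gap: 0.007
grip_force: 0.0
```

Request:
jog_arm:
  steps:
    - {"grip": 0, "dx": 0.037, "dy": 0.157, "dz": 0, "rx": 0, "ry": 0, "rz": 0.344}
    - {"grip": 0, "dx": 0.037, "dy": 0.157, "dz": 0, "rx": 0, "ry": 0, "rz": 0.344}
    - {"grip": 0, "dx": 0.037, "dy": 0.157, "dz": 0, "rx": 0, "ry": 0, "rz": 0.344}

```text
time: 19.75
eef_pos: [0.4671, -0.1862, 0.0728]
tcp_rot: [-1.232, 2.888, -0.002]
contact_force: [2.8, -5.1, 0.9]
finger_gap: 0.009
grip_force: 2.3
```

```bash
python3 ang.py
```

```text
turned deg 39.18414970626107 x at y=-.22 0.4041479015361261
[ 2.85 -5.1   0.88] [-1.545 -0.854  0.075] [ 0.4671 -0.1862  0.0728] toolx yaw -136.2
```

The screw is coming tight (about 5.4 N tangential). Smaller steps now.

Request:
jog_arm:
  steps:
    - {"grip": 0, "dx": 0.01, "dy": 0.06, "dz": 0, "rx": 0, "ry": 0, "rz": 0.1}
    - {"grip": 0, "dx": 0.01, "dy": 0.06, "dz": 0, "rx": 0, "ry": 0, "rz": 0.1}

```text
time: 20.05
eef_pos: [0.4664, -0.1857, 0.0731]
tcp_rot: [-1.22, 2.893, -0.004]
contact_force: [2.6, -6.3, 0.5]
finger_gap: 0.007
grip_force: 3.6
```

```bash
python3 ang.py
```

```text
turned deg 39.309487981247756 x at y=-.22 0.40282686233759324
[ 2.58 -6.34  0.52] [-2.527 -1.192  0.13 ] [ 0.4664 -0.1857  0.0731] toolx yaw -135.72
```

Request:
jog_arm:
  steps:
    - {"grip": 0, "dx": 0.04, "dy": 0.1, "dz": 0, "rx": 0, "ry": 0, "rz": 0}
    - {"grip": 0, "dx": 0.04, "dy": 0.1, "dz": 0, "rx": 0, "ry": 0, "rz": 0}

```text
time: 20.35
eef_pos: [0.465, -0.1848, 0.0735]
tcp_rot: [-1.22, 2.891, -0.005]
contact_force: [5.7, -8.8, -0.8]
finger_gap: 0.007
grip_force: 4.9
```

```bash
python3 ang.py
```

```text
turned deg 40.17424190843718 x at y=-.22 0.399955411514347
[ 5.72 -8.83 -0.78] [-2.971 -2.038  0.078] [ 0.465  -0.1848  0.0735] toolx yaw -135.75
```

About 10 N tangential, right at the click threshold. Small step on.

Request:
jog_arm:
  steps:
    - {"grip": 0, "dx": 0.03, "dy": 0.12, "dz": 0, "rx": 0, "ry": 0, "rz": 0.2}
    - {"grip": 0, "dx": 0.03, "dy": 0.12, "dz": 0, "rx": 0, "ry": 0, "rz": 0.2}

```text
time: 20.65
eef_pos: [0.4621, -0.1831, 0.0734]
tcp_rot: [-1.194, 2.902, -0.005]
contact_force: [5.1, -7.0, -0.5]
finger_gap: 0.001
grip_force: 4.4
```

```bash
python3 ang.py
```

```text
turned deg 41.3374507628292 x at y=-.22 0.39328604991467164
[ 5.14 -6.99 -0.52] [-2.696 -1.884  0.071] [ 0.4621 -0.1831  0.0734] toolx yaw -134.73
```

The force fell to 8.5 N, so the handle has started to give (about 0.04 rad). One more small step to be clearly past 0.05.

Request:
jog_arm:
  steps:
    - {"grip": 0, "dx": 0.03, "dy": 0.1, "dz": 0, "rx": 0, "ry": 0, "rz": 0.2}
    - {"grip": 0, "dx": 0.04, "dy": 0.18, "dz": 0, "rx": 0, "ry": 0, "rz": 0.35}
    - {"grip": 0, "dx": 0.04, "dy": 0.18, "dz": 0, "rx": 0, "ry": 0, "rz": 0.35}

```text
time: 21.08
eef_pos: [0.4577, -0.1804, 0.0731]
tcp_rot: [-1.15, 2.921, -0.004]
contact_force: [4.6, -6.5, -0.4]
finger_gap: 0.01
grip_force: 3.5
```

```bash
python3 ang.py
```

```text
turned deg 43.57487205697327 x at y=-.22 0.3822064826896363
[ 4.63 -6.5  -0.43] [-2.106 -1.539  0.108] [ 0.4577 -0.1804  0.0731] toolx yaw -132.97
```

Request:
jog_arm:
  steps:
    - {"grip": 0, "dx": 0.02, "dy": 0.1, "dz": 0, "rx": 0, "ry": 0, "rz": 0.2}
    - {"grip": 0, "dx": 0.02, "dy": 0.1, "dz": 0, "rx": 0, "ry": 0, "rz": 0.2}

```text
time: 21.38
eef_pos: [0.4552, -0.1788, 0.073]
tcp_rot: [-1.124, 2.931, -0.003]
contact_force: [3.8, -4.9, 0.5]
finger_gap: 0.004
grip_force: 3.0
```

```bash
python3 ang.py
```

```text
turned deg 45.176252342806265 x at y=-.22 0.3750826206787038
[ 3.75 -4.94  0.48] [-1.828 -1.145  0.048] [ 0.4552 -0.1788  0.073 ] toolx yaw -131.95
```

The load is down to about 6 N, so the give is near 0.09–0.1 rad and the wrench has clearly clicked. Back off.

Request:
jog_arm:
  steps:
    - {"grip": 0, "dx": 0, "dy": -0.3, "dz": 0, "rx": 0, "ry": 0, "rz": 0}
    - {"grip": 0, "dx": 0, "dy": -0.7, "dz": 0, "rx": 0, "ry": 0, "rz": 0}
    - {"grip": 0, "dx": 0, "dy": -1.3, "dz": 0, "rx": 0, "ry": 0, "rz": 0}
    - {"grip": 0, "dx": 0, "dy": -1.8, "dz": 0, "rx": 0, "ry": 0, "rz": 0}
    - {"grip": 0, "dx": 0, "dy": -1.8, "dz": 0, "rx": 0, "ry": 0, "rz": 0}

```text
time: 22.05
eef_pos: [0.484, -0.2125, 0.0718]
tcp_rot: [1.123, -2.933, -0.001]
contact_force: [0.0, -0.0, -0.2]
finger_gap: 0.006
grip_force: 0.0
```

Request:
jog_arm:
  steps:
    - {"grip": 0, "dx": 0, "dy": 0, "dz": -1, "rx": 0, "ry": 0, "rz": 0}
    - {"grip": 0, "dx": 0, "dy": 0, "dz": -3, "rx": 0, "ry": 0, "rz": 0}
    - {"grip": 0, "dx": 1, "dy": -2, "dz": -4, "rx": 0, "ry": 0, "rz": 0}
    - {"grip": 0, "dx": 2, "dy": -4, "dz": -4, "rx": 0, "ry": 0, "rz": 0}
    - {"grip": 0, "dx": 2, "dy": -4, "dz": -4, "rx": 0, "ry": 0, "rz": 0}

```text
time: 22.68
eef_pos: [0.5135, -0.3222, 0.1716]
tcp_rot: [1.12, -2.934, -0.001]
contact_force: [-1.4, 0.6, -0.3]
finger_gap: 0.007
grip_force: 0.0
```

```bash
python3 - <<'E'
from h import *;from station import *
o=get_obs();print(o["eef_pos"],o["contact_force"],o["time"])
s=capture("scene");cv2.imwrite("pics/p8.png",cv2.resize(s["image"][80:360,140:400],None,fx=2,fy=2,interpolation=2))
E
```

```text
[ 0.51351903 -0.32218681  0.17160632] [-1.38838656  0.64797148 -0.29246271] 22.675
```

View pics/p8.png

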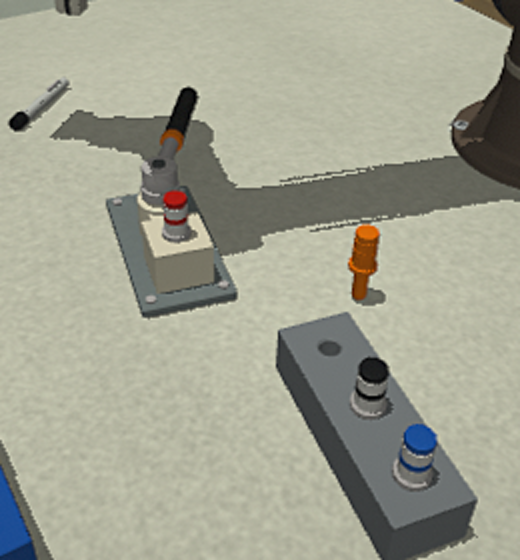

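The picture shows the red rod seated upright in the block at crop (175,215). The wrench handle is turned and free at (180,115), and the black and blue rods are still in the stand. The arm is clear of everything, so I am handing in.

```bash
python3 -c "
from station import *
print(hand_in())"
```

```text
the job is handed in; nothing more can be done
None
```

The job is handed in: the red rod is fully home in the bore, the clamp screw was turned until the wrench clicked (about 0.09–0.1 rad of give, judged from force and handle position), the handle is released, and the other two rods are still in the stand.

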